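# Angle a tongued floor plank into the laid plank and lower it to lock

## Task

Lay the loose oak plank on the little wet-room floor mock-up, end to end with the plank already laid: hook its tongue into the groove at a slant, push it up tight by feel and keep it tight against the spring of the seal while you lower it, so that the joint locks and the plank lies flat, with no gap, the faces flush and the sides in line. Light hand pressure only, no forcing of the joint; leave the tape measure, the glue bottle and the roll of masking tape where they are, and let go of the plank when it lies locked.

Things in the scene. Friction and masses are not known exactly. Their poses are not given: they have to be found in the camera images.
- plank_centre (a point): Centre, half-way up, of the loose oak strip plank: 190 mm long without its tongue, 57 wide, 20 thick, about 0.18 kg, lying face up on the bench. x runs along it to the tongued end, y across, z up out of the face. Sides plain and square: grip across the width. Underside flat, except the last 31 mm at the tongued end, stepped up 4.5 mm or more to lie over the laid plank's lip.
- plank_edge (a point): Middle of the loose plank's top edge at its tongued end, 95 mm ahead of and 10 mm above plank_centre; same axes.
- plank_tongue (a point): Tip of the loose plank's full-width tongue, 9 mm ahead of plank_edge and 10.8 mm below the face. The tongue is 5.3 mm thick (6.6 to 11.9 mm above the plank's underside). Behind it the heel (underside 4.5 mm up) reaches back 22 mm to the recess that takes the locking rib.
- laid_edge (a point): Middle of the laid plank's top edge at its grooved end, where the loose plank must butt (also 57 wide, 20 thick). x points away from the joint to the wall, y across, z up; the cork underlay is 20 mm below. The tongue goes in at a slant of 10 to 18 degrees, free end of the loose plank raised, till the top edges meet; turning it down about these edges drops its heel inside the rib.
- groove (a point): Middle of the groove's mouth, 11.75 mm below laid_edge; same axes. The mouth is 8.5 mm high (4 to 12.5 mm above the underlay) and the groove 14 mm deep; a sprung black rubber seal begins 4 mm inside and pushes the tongue out with 4 N, rising to about 9 N with the plank home. The lower lip below (its top 4 mm above the underlay) sticks out 30 mm towards the loose plank.
- rib (a point): Middle of the top of the locking rib at the end of the lower lip, 27.4 mm before laid_edge and 8 mm above the underlay; same axes. The rib is 5 mm wide; its inner side slants down to 22.6 mm before laid_edge. If the loose plank is some 1.5 mm or more short, its heel lands on this rib and it will not lie down.
- laid_plank: The laid oak plank, 125 mm long, on a ply and cork base 380 x 130 mm with a bit of white wall at the far end. Origin on the underlay, 20 mm below laid_edge; same axes. It floats: about 2.5 N slides it away towards the wall through a gap of 2 to 20 mm (not measured) until it bears on two red spacers; only then can it back the joint while the seal pushes.
- plank: The loose oak plank as a body; origin under its middle, in the plane of its underside, 10 mm below plank_centre; same axes.
- tape_measure: Yellow tape measure, 87 mm long, 67 mm high, standing on a thin white board to the right of the mock-up; origin under its middle. Leave it alone.
- glue_bottle: White glue bottle with red nozzle, 64 x 41 mm, 200 mm high, standing at the left of the mock-up; origin under its middle. Leave it alone.
- masking_tape: Roll of masking tape, 98 mm across, 26 mm high, lying on a thin white board to the right of the loose plank; origin under its middle. Leave it alone.

How it is judged:
By the outcome, as a careful person would: the job done as asked, in the order asked, and still so for the second after the job is handed in, with the robot touching nothing.
It also fails if it takes over 58 s, if anything falls off the work surface, if the arm or the gripper's body presses on something with over 40 N, if the wrist force passes 120 N, or if a joint passes its speed limit or range.

## Robot

A 6-joint arm with a two-finger parallel gripper is mounted at the origin on a cart in front of the work surface, level with it; the furniture and walls round the work are solid. World frame = base frame: x ahead of the robot, y to its left, z up, the work surface at z = 0. Lengths are in mm, angles in rad, forces in N, time in s.
With the tool pointing down it reaches from about 350 to 725 mm from the base axis. Payload 6 kg.
Tool frame: the origin (TCP) lies at the very end of the fingers, on their centre line; the grasp point (between the pads) lies 19 mm behind it (env.tcp_to_grasp is the distance from the TCP to the grasp point, in mm); z points along the fingers, y is the line along which they close (so a half turn about z gives the same grasp; the last joint's range is limited). The gripper opens to 85 mm and grips with 20 to 120 N. Pads are 22 mm wide; open, the fingers measure 114 mm over their backs; the gripper's body (76 mm by 85 mm) begins 54 mm behind the grasp point. The pads swing forward as they close: fully open they stand 13 mm farther back than shut.
Start: joints at [-1.003, 0.04, 0.085, 0, -1.615, -0.334], TCP at [139.016, -583.651, 231.261] pointing down, gripper open.
Joint ranges: [-2.56, 2.56], [-1.29, 2.01], [-1.08, 1.49], [-3.29, 1.98], [-2.81, -0.18], [-2.99, 2.99]. Speed limits (rad/s): [2.57, 2.57, 3.01, 3.14, 3.14, 3.14].

## Interface

Orientations are given as a unit quaternion [x, y, z, w].
In Python, from bench import env, optics gives the robot as it stands. The module is installed in compiled form; this text tells all that it offers.
- The arm moves only by the shell command python3 -m handwheel 'ROWS'. ROWS is JSON, a list of rows, each an object with "offset": the shift along the world's x, y, z scaled (see below), a list of three; "angular": the turn, a rotation vector about the world's x, y, z scaled (see below), a list of three; "grip": the opening, from 0 (shut) to 1 (fully open). In form: [{"offset": [x, y, z], "angular": [ax, ay, az], "grip": grip}, ...]. A call has 1 to 12 rows; each row shifts and turns the commanded pose from where the row before left it; what a row does not reach is not made up. The controller multiplies each number of a shift by 0.04 m and each number of a turn by 6 degrees. A row lasts 1/12 s, in which the tool goes at most 41.7 mm and 7.16 degrees, less where a joint would pass 70% of its speed; a pose out of reach is approached as far as the arm can. A call with a number of a shift or a turn outside -1 to 1 is refused whole. A call with a gripper value outside its range is refused whole. The fingers move at their own pace and stop on an object; the grip force is fixed at half the most. Time passes only in rows, so rows that do not move let the fingers close. It gives the time, the measured TCP pose, the force, the opening and the grip force at its end, in the units of the state.
- env.get_obs(): the state, without advancing time (a new reading comes with each control period).
- optics.snapshot(name): name is "scene" or "top"; returns the picture (420x560x3 uint8, red, green, blue); there is no depth.
- optics.camera_model(name): a dict with "mtx" (3x3 intrinsics, pixels), "rvec" (rotation vector, rad) and "tvec" (3), from world to camera coordinates, as OpenCV has them. Camera axes: x right, y down, z forward; pixel columns grow to the right and rows downward; lengths in mm; the calibration is good to about 2 mm. A picture is of the moment at which its call begins. camera_model takes no time and is no camera call.
- env.finish_job(): hands the job in; it is judged then, once.
Trained networks look in the newest picture that a camera, given by its name, has taken for a name from the list of things; names that differ only in an ending like _2 or _b are one class to them, and where a whole thing is asked for, a point or a joint stands for the part that bears it (a point fixed in the world has none). Each returns a list of dicts, best first, with "score" (0 to 1); they miss things now and then, are a little off and sometimes report something else, mostly with a low value. They report only what shows in the picture. A call takes as long as a camera call.
- optics.boxes_of(camera, label): "centre" ([column, row] in pixels, amid what is visible of it).
- optics.cut_out(camera, label): "pixels" (420x560 bool, what is visible of it) and "centre" ([column, row] in pixels, amid what is visible of it).
The state is a dict: "t": time; "q": joint angles; "dq": joint speeds; "joint_efforts": joint torques, N m; "ee_pos": TCP position; "tool_rot": TCP orientation; "contact_force": force on the tool from outside, world axes, zero at the start; "torque": the same for the moment, N m; "finger_gap": finger opening in mm; "finger_force": force on a finger pad.
Only numpy, scipy, OpenCV 4.12 (cv2) and the standard library are available. Lean on these libraries where they do the work, as an engineer would, in place of code of your own. Each camera call takes 0.05 s, during which the arm holds its last target. There are 200 camera calls.

## Working session

There is one attempt and no reset: what is moved stays moved. The work goes in short steps, Python scripts to look and compute and a shell command to move; the robot and the scene stay as the last step left them, time stands still between calls to the robot, and variables do not carry over. Pictures are saved under pics/ and viewed, at most 10 in all, crops included, and the job is handed in when it is done.

```bash
mkdir -p pics; cat > h.py <<'E'
import numpy as np, cv2
from bench import env, optics
from scipy.spatial.transform import Rotation as R
def cam(n):
    c=optics.camera_model(n); return np.array(c['mtx'],float),R.from_rotvec(np.array(c['rvec'],float).ravel()).as_matrix(),np.array(c['tvec'],float).ravel()
def unproj(n,uv,z):
    K,Rm,t=cam(n); d=Rm.T@np.linalg.inv(K)@np.array([uv[0],uv[1],1.]); o=-Rm.T@t
    return o+d*(z-o[2])/d[2]
def proj(n,P):
    K,Rm,t=cam(n); p=(K@(Rm@np.atleast_2d(P).T+t[:,None])).T; return p[:,:2]/p[:,2:]
def snap(n,f=None):
    im=optics.snapshot(n)
    if f: cv2.imwrite('pics/'+f,cv2.cvtColor(im,cv2.COLOR_RGB2BGR))
    return im
E
python3 - <<'E'
from h import *
np.set_printoptions(precision=1,suppress=True)
for n in ['top','scene']:
    snap(n,n+'0.png'); K,Rm,t=cam(n); print(n,K[0,0],'pos',-Rm.T@t)
H=dict(plank_centre=10,plank_edge=20,plank_tongue=9,laid_edge=35,groove=25,rib=23,plank=10,laid_plank=30,tape_measure=33,glue_bottle=100,masking_tape=13)
for k,z in H.items():
    for n in ['top','scene']:
        r=optics.boxes_of(n,k)[:2]
        print(k,n,[(round(float(a['score']),2),np.array(a['centre']),unproj(n,a['centre'],z)) for a in r])
print(env.get_obs())
E
```

```text
top 406.198762424334 pos [ 425.5  -48.9 1032.6]
scene 490.66363982385275 pos [-378.7  580.9 1094.6]
plank_centre top [(0.97, array([312.8, 235.3]), array([ 426.3, -157.7,   10. ]))]
plank_centre scene [(0.84, array([296.4, 229.3]), array([ 432.9, -107.8,   10. ]))]
plank_edge top [(0.57, array([312. , 237.6]), array([ 420.6, -154.6,   20. ]))]
plank_edge scene []
plank_tongue top [(0.96, array([313.8, 237.4]), array([ 421. , -160.3,    9. ]))]
plank_tongue scene [(0.88, array([299.1, 229. ]), array([ 429.8, -116. ,    9. ]))]
laid_edge top [(0.66, array([250.2, 159.5]), array([614.1,  -1.1,  35. ]))]
laid_edge scene [(0.92, array([233.4, 205.4]), array([615.8,   3.7,  35. ]))]
groove top [(0.72, array([252.2, 157.7]), array([620.6,  -5.6,  25. ]))]
groove scene [(0.88, array([231.9, 208.6]), array([615.4,  10.3,  25. ])), (0.62, array([375.1, 203.3]), array([ 363.9, -375.3,   25. ]))]
rib top [(0.77, array([248.9, 157.9]), array([620.5,   2.8,  23. ]))]
rib scene [(0.74, array([232.1, 205.4]), array([629.5,   0.5,  23. ]))]
plank top [(0.96, array([311.4, 233.7]), array([ 430.3, -154
[... 432 characters left out ...]
(0.88, array([130.9, 190. ]), array([530.7, 267.7, 100. ]))]
glue_bottle scene [(0.96, array([168. , 252.2]), array([502.8, 283.4, 100. ]))]
masking_tape top [(0.73, array([419.1, 241.8]), array([ 409.1, -426.5,   13. ]))]
masking_tape scene [(0.58, array([377.3, 201.5]), array([ 374.2, -398. ,   13. ]))]
{'t': 1.2, 'q': array([-1. ,  0. ,  0.1, -0. , -1.6, -0.3]), 'dq': array([ 0., -0., -0.,  0.,  0.,  0.]), 'joint_efforts': array([  0. , -36.8,  34.7,   6.9,  -0. ,   0. ]), 'ee_pos': array([ 139. , -583.6,  231.2]), 'tool_rot': array([-0.1,  1. ,  0. , -0. ]), 'contact_force': array([-0.6,  0.6,  0.3]), 'torque': array([-0., -0.,  0.]), 'finger_force': 0.0, 'finger_gap': 85.40197192199273}
```

```bash
python3 - <<'E'
import cv2
a=cv2.imread('pics/top0.png'); 
c=a[110:290,180:420]; cv2.imwrite('pics/top0c.png',cv2.resize(c,None,fx=3.3,fy=3.3,interpolation=cv2.INTER_CUBIC))
E
```

```text
(no output)
```

View pics/top0c.png

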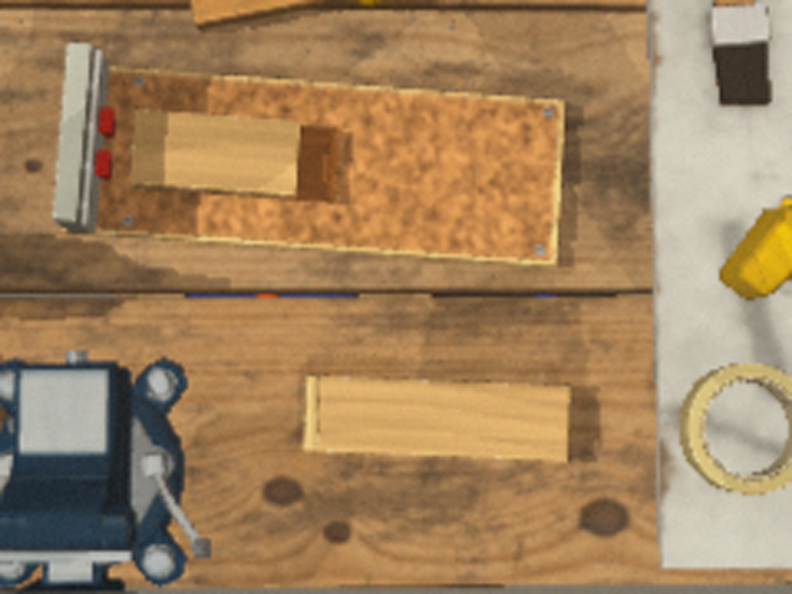

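View pics/scene0.png

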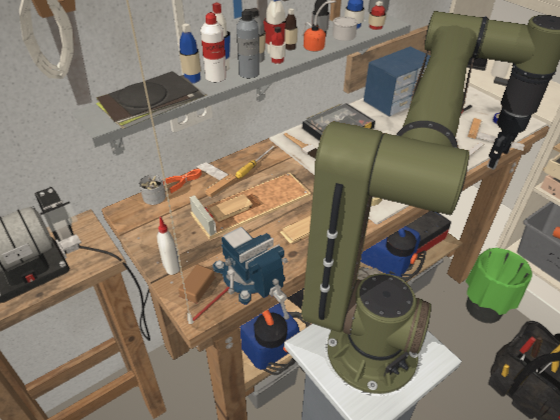

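The top view shows the laid plank, with its grooved edge at about px (270,158), its lip reaching to about px 284, and the wall to the left (+y). The loose plank lies parallel to it, tongue to the left, at about px (273–352, 225–250). The vise stands clear to the left.

```bash
cat >> h.py <<'E'
def rect(n,label,z):
    m=optics.cut_out(n,label)[0]['pixels'].astype(np.uint8)
    c=max(cv2.findContours(m,cv2.RETR_EXTERNAL,cv2.CHAIN_APPROX_NONE)[0],key=cv2.contourArea)
    b=cv2.boxPoints(cv2.minAreaRect(c)); ys,xs=np.nonzero(m)
    return m,b,np.array([unproj(n,p,z)[:2] for p in b]),(xs.mean(),ys.mean())
E
python3 - <<'E'
from h import *
np.set_printoptions(precision=2,suppress=True)
im=snap('top')
for l,z in [('plank',20),('laid_plank',34)]:
    m,b,w,c=rect('top',l,z); print(l,b.tolist(),'\n',w.tolist(),'c',c,unproj('top',c,z),m.sum())
    np.save(l+'_m.npy',m)
    # side lines: per column upper/lower mask edges
    cols=np.where(m.any(0))[0]; 
    up=[m[:,k].argmax() for k in cols]; lo=[419-m[::-1,k].argmax() for k in cols]
    s=slice(6,-6) if l=='plank' else slice(8,-25)
    print(cols[0],cols[-1],'up',np.polyfit(cols[s],up[s],1),'lo',np.polyfit(cols[s],lo[s],1))
g=cv2.cvtColor(im,cv2.COLOR_RGB2GRAY)
print('laid row158',im[156:160,215:290].mean(0).astype(int).tolist())
print('plank row236',im[234:240,266:280].mean(0).astype(int).tolist(),im[234:240,345:358].mean(0).astype(int).tolist())
o=env.get_obs(); print(R.from_quat(o['tool_rot']).as_matrix(),o['ee_pos'],o['t'])
E
```

```text
plank [[271.70574951171875, 246.44354248046875], [273.0181884765625, 222.16314697265625], [352.515625, 226.46029663085938], [351.20318603515625, 250.74069213867188]] 
 [[399.0273375869385, -54.154694268262816], [459.253654702369, -57.506156644200416], [448.0809013249686, -256.52701447808636], [387.6092430725845, -252.29342986476817]] c (np.float64(312.0406724511931), np.float64(236.19251626898048)) [ 424.09 -154.7    20.  ] 1844
272 352 up [  0.05 209.63] lo [  0.04 234.2 ]
laid_plank [[218.1586456298828, 166.0965576171875], [220.2138214111328, 141.43447875976562], [282.86212158203125, 146.65518188476562], [280.80694580078125, 171.3172607421875]] 
 [[597.6509960183283, 77.99034291453451], [659.5008431025985, 73.40144300759226], [646.8844944074131, -82.21449334501153], [584.8715845989686, -76.90744817325788]] c (np.float64(250.35239361702128), np.float64(156.6097074468085)) [621.58  -1.4   34.  ] 1504
219 282 up [  0.09 122.33] lo [  0.07 150.11]
laid row158 [[127, 84, 47], [130, 88, 51], [131, 88, 50], [131, 90, 51], [129, 91, 55], [155, 118, 71], [153, 117, 72], [153, 117, 71], [155
[... 934 characters left out ...]
2, 79, 37], [142, 86, 42], [142, 92, 47], [147, 99, 55], [134, 90, 49], [135, 89, 49], [154, 102, 57], [196, 134, 73], [217, 151, 85], [217, 152, 84]]
plank row236 [[163, 121, 76], [165, 123, 77], [166, 124, 78], [166, 124, 77], [152, 114, 72], [153, 116, 75], [182, 147, 91], [234, 207, 130], [230, 195, 123], [212, 178, 109], [190, 149, 90], [215, 171, 104], [215, 170, 103], [214, 169, 103]] [[220, 176, 108], [219, 174, 107], [220, 175, 107], [220, 175, 107], [219, 174, 109], [218, 173, 107], [209, 166, 102], [149, 111, 68], [125, 92, 59], [125, 91, 59], [126, 93, 60], [123, 93, 59], [121, 91, 59]]
[[-0.97 -0.23 -0.  ]
 [-0.23  0.97  0.  ]
 [ 0.    0.   -1.  ]] [ 139.   -583.66  231.25] 1.35
```

```bash
cat >> h.py <<'E'
def side(im,c0,c1,line,hw=5,sgn=1):
    """subpixel line row=a*col+b of the strongest edge (sgn*grad max, rows downwards) near guess line"""
    g=cv2.GaussianBlur(im.astype(float),(0,0),0.8)@np.array([.5,.4,.1]); X=[];Y=[]
    for c in range(c0,c1):
        r0=int(round(line[0]*c+line[1])); r=np.arange(r0-hw,r0+hw+1)
        d=np.maximum(sgn*(g[r+1,c]-g[r-1,c])/2,0); k=d[1:-1].argmax()+1
        den=d[k-1]-2*d[k]+d[k+1]; X.append(c); Y.append(r[k]+(0.5*(d[k-1]-d[k+1])/den if den else 0))
    X=np.array(X);Y=np.array(Y);p=np.polyfit(X,Y,1)
    for _ in range(4):
        e=abs(Y-np.polyval(p,X)); k=e<max(.3,1.5*np.median(e)); p=np.polyfit(X[k],Y[k],1)
    return p,abs(Y-np.polyval(p,X))[k].mean(),k.mean()
def sidew(n,p,c0,c1,z):
    a,b=[unproj(n,(c,np.polyval(p,c)),z)[:2] for c in (c0,c1)]; return a,b,np.degrees(np.arctan2(*(a-b)))
E
python3 - <<'E'
from h import *
np.set_printoptions(precision=2,suppress=True)
im=snap('top')
for nm,c0,c1,u,l,z in [('plank',278,350,(.05,209.6),(.05,233.5),20),('laid',231,268,(.08,123.8),(.08,148.8),34)]:
    for s,ln in [(1,u),(-1,l)]:
        p,e,k=side(im,c0,c1,ln,4,s); print(nm,s,p,e,k,sidew('top',p,c0,c1,z))
print(unproj('top',(275.6,236),20),unproj('top',(351.6,238),20),unproj('top',(269.5,158),34))
E
```

```text
plank 1 [  0.05 210.95] 0.183377393003218 0.6944444444444444 (array([454.91, -69.91]), array([ 446.13, -250.16]), np.float64(2.7897089820195067))
plank -1 [  0.04 236.22] 0.15288676788502004 0.8611111111111112 (array([398.25, -69.77]), array([ 390.8 , -249.33]), np.float64(2.3738845461400913))
laid 1 [  0.07 127.43] 0.16546159466527954 0.6216216216216216 (array([654.36,  46.67]), array([648.19, -45.2 ]), np.float64(3.845584297471761))
laid -1 [  0.07 149.1 ] 0.10418750366354297 0.7567567567567568 (array([598.76,  46.35]), array([592.29, -45.16]), np.float64(4.0449704230320425))
[424.84 -63.87  20.  ] [ 419.28 -253.78   20.  ] [618.21 -48.9   34.  ]
```

```bash
python3 -m handwheel '[{"offset":[0.443,0.663,0],"angular":[0,0,0.77],"grip":1},{"offset":[0.443,0.663,0],"angular":[0,0,0.77],"grip":1},{"offset":[0.443,0.663,0],"angular":[0,0,0.77],"grip":1},{"offset":[0.443,0.663,0],"angular":[0,0,0.77],"grip":1},{"offset":[0.443,0.663,0],"angular":[0,0,0.77],"grip":1},{"offset":[0.443,0.663,0],"angular":[0,0,0.77],"grip":1},{"offset":[0.443,0.663,0],"angular":[0,0,0.77],"grip":1},{"offset":[0.443,0.663,0],"angular":[0,0,0.77],"grip":1},{"offset":[0.443,0.663,0],"angular":[0,0,0.77],"grip":1},{"offset":[0.443,0.663,0],"angular":[0,0,0.77],"grip":1},{"offset":[0.443,0.663,0],"angular":[0,0,0.77],"grip":1},{"offset":[0.443,0.663,0],"angular":[0,0,0.77],"grip":1}]'; python3 -m handwheel '[{"offset":[0.443,0.663,-0.6],"angular":[0,0,0.77],"grip":1},{"offset":[0.443,0.663,-0.6],"angular":[0,0,0.77],"grip":1},{"offset":[0.443,0.663,-0.6],"angular":[0,0,0.77],"grip":1},{"offset":[0.443,0.663,-0.6],"angular":[0,0,0.77],"grip":1},{"offset":[0,0,-0.6],"angular":[0,0,0],"grip":1},{"offset":[0,0,0],"angular":[0,0,0],"grip":1},{"offset":[0,0,0],"angular":[0,0,0],"grip":1}]'
python3 -c "
from h import *
o=env.get_obs(); print(R.from_quat(o['tool_rot']).as_matrix().round(3),o['ee_pos'],o['t'],o['q'])"
```

```text
t: 2.4
ee_pos: [352.2, -264.0, 231.6]
tool_rot: [-0.567, 0.824, -0.0, 0.0]
contact_force: [0.9, -0.1, 0.1]
finger_gap: 85.3
finger_force: 0.0
t: 2.98
ee_pos: [421.9, -159.4, 111.0]
tool_rot: [-0.69, 0.723, 0.001, -0.001]
contact_force: [0.3, -0.3, 0.8]
finger_gap: 85.2
finger_force: 0.0
[[-0.047 -0.999 -0.002]
 [-0.999  0.047 -0.001]
 [ 0.001  0.002 -1.   ]] [ 421.90353053 -159.42321491  110.96571421] 2.9833 [ 8.99462252e-02 -3.58086089e-01 -4.86785679e-01  5.12341887e-04
 -1.44445235e+00 -1.36601595e-01]
```

```bash
python3 -m handwheel '[{"offset":[0,0,-0.8],"angular":[0,0,0],"grip":1},{"offset":[0,0,-0.8],"angular":[0,0,0],"grip":1},{"offset":[0,0,-0.6],"angular":[0,0,0],"grip":1},{"offset":[0,0,-0.3],"angular":[0,0,0],"grip":1},{"offset":[0,0,-0.15],"angular":[0,0,0],"grip":1},{"offset":[0,0,0],"angular":[0,0,0],"grip":1},{"offset":[0,0,0],"angular":[0,0,0],"grip":0.75},{"offset":[0,0,0],"angular":[0,0,0],"grip":0.6},{"offset":[0,0,0],"angular":[0,0,0],"grip":0.3},{"offset":[0,0,0],"angular":[0,0,0],"grip":0},{"offset":[0,0,0],"angular":[0,0,0],"grip":0},{"offset":[0,0,0],"angular":[0,0,0],"grip":0}]'; python3 -m handwheel '[{"offset":[0,0,0],"angular":[0,0,0],"grip":0},{"offset":[0,0,0],"angular":[0,0,0],"grip":0},{"offset":[0,0,0],"angular":[0,0,0],"grip":0},{"offset":[0,0,0],"angular":[0,0,0],"grip":0}]'
```

```text
t: 3.98
ee_pos: [424.0, -159.7, 7.6]
tool_rot: [-0.69, 0.723, -0.002, 0.001]
contact_force: [-0.2, 0.2, 7.2]
finger_gap: 55.2
finger_force: 65.8
t: 4.32
ee_pos: [424.0, -159.7, 7.6]
tool_rot: [-0.69, 0.723, -0.002, 0.001]
contact_force: [0.3, 1.1, 7.0]
finger_gap: 55.1
finger_force: 65.8
```

```bash
python3 -m handwheel '[{"offset":[0,0,0],"angular":[0,0,0],"grip":0.8},{"offset":[0,0,0],"angular":[0,0,0],"grip":0.8},{"offset":[0,0,0],"angular":[0,0,0],"grip":0.8},{"offset":[0,0,0],"angular":[0,0,0],"grip":0.8}]';python3 -m handwheel '[{"offset":[0,0,-0.15],"angular":[0,0,0],"grip":0.8},{"offset":[0,0,0],"angular":[0,0,0],"grip":0.8},{"offset":[0,0,0],"angular":[0,0,0],"grip":0.8}]'; python3 -c "
from h import *
print(env.tcp_to_grasp); snap('top','top1.png');snap('scene','scene1.png')"
```

```text
t: 4.65
ee_pos: [422.5, -159.3, 5.2]
tool_rot: [-0.69, 0.723, 0.0, -0.0]
contact_force: [-0.2, 0.3, -0.8]
finger_gap: 68.4
finger_force: 0.0
t: 4.9
ee_pos: [422.0, -159.3, -1.5]
tool_rot: [-0.69, 0.724, 0.001, -0.0]
contact_force: [0.2, 0.7, -0.8]
finger_gap: 68.2
finger_force: 0.0
18.700000000000003
```

```bash
python3 - <<'E'
import cv2,numpy as np
a=cv2.imread('pics/top1.png')[200:280,240:380]; b=cv2.imread('pics/scene1.png')[190:270,240:380]
cv2.imwrite('pics/c1.png',np.vstack([cv2.resize(x,(525,300),interpolation=cv2.INTER_CUBIC) for x in (a,b)]))
E
```

```text
(no output)
```

View pics/c1.png

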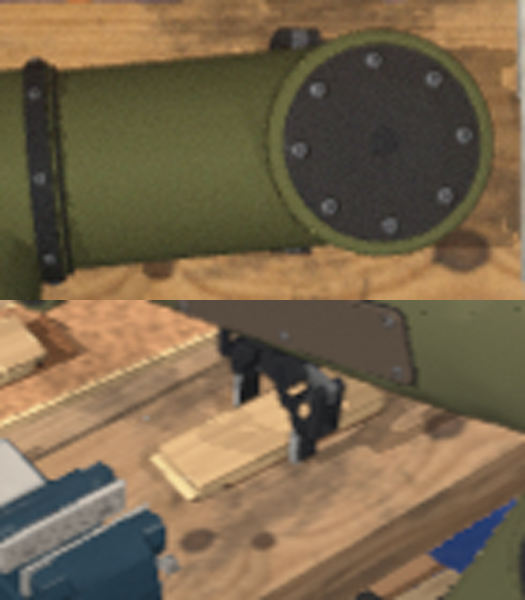

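The top view is blocked by the arm, but the scene view shows the fingers straddling the plank at its middle, about px (310,210). I'll lower slightly, grip and lift.

```bash
python3 -m handwheel '[{"offset":[0,0,-0.05],"angular":[0,0,0],"grip":0.8},{"offset":[0,0,0],"angular":[0,0,0],"grip":0.65},{"offset":[0,0,0],"angular":[0,0,0],"grip":0.4},{"offset":[0,0,0],"angular":[0,0,0],"grip":0},{"offset":[0,0,0],"angular":[0,0,0],"grip":0},{"offset":[0,0,0],"angular":[0,0,0],"grip":0},{"offset":[0,0,0],"angular":[0,0,0],"grip":0}]'; python3 -m handwheel '[{"offset":[0,0,0.3],"angular":[0,0,0],"grip":0},{"offset":[0,0,0.5],"angular":[0,0,0],"grip":0},{"offset":[0,0,0.7],"angular":[0,0,0],"grip":0},{"offset":[0,0,0.7],"angular":[0,0,0],"grip":0},{"offset":[0,0,0.3],"angular":[0,0,0],"grip":0},{"offset":[0,0,0],"angular":[0,0,0],"grip":0},{"offset":[0,0,0],"angular":[0,0,0],"grip":0},{"offset":[0,0,0],"angular":[0,0,0],"grip":0}]';  python3 -c "
from h import *
snap('scene','scene2.png');o=env.get_obs();print(R.from_quat(o['tool_rot']).as_matrix().round(4),o['torque'])"
```

```text
t: 5.58
ee_pos: [422.7, -159.3, -2.5]
tool_rot: [-0.69, 0.723, -0.0, 0.0]
contact_force: [1.2, 1.2, 1.9]
finger_gap: 55.8
finger_force: 67.3
t: 6.25
ee_pos: [421.4, -159.0, 94.9]
tool_rot: [-0.69, 0.724, 0.002, -0.001]
contact_force: [-0.7, -0.2, -2.5]
finger_gap: 55.9
finger_force: 67.1
[[-4.700e-02 -9.989e-01 -3.700e-03]
 [-9.989e-01  4.700e-02  7.000e-04]
 [-5.000e-04  3.800e-03 -1.000e+00]] [-0.0027468  -0.01883649 -0.00273011]
```

```bash
python3 -m handwheel '[{"offset":[0.589,-0.117,0],"angular":[-0.291,0.02,-0.026],"grip":0},{"offset":[0.589,-0.117,0],"angular":[-0.291,0.02,-0.026],"grip":0},{"offset":[0.589,-0.117,0],"angular":[-0.291,0.02,-0.026],"grip":0},{"offset":[0.589,-0.117,0],"angular":[-0.291,0.02,-0.026],"grip":0},{"offset":[0.589,-0.117,0],"angular":[-0.291,0.02,-0.026],"grip":0},{"offset":[0.589,-0.117,0],"angular":[-0.291,0.02,-0.026],"grip":0},{"offset":[0.589,-0.117,0],"angular":[-0.291,0.02,-0.026],"grip":0},{"offset":[0.589,-0.117,-0.4],"angular":[-0.291,0.02,-0.026],"grip":0},{"offset":[0,0,0],"angular":[0,0,0],"grip":0},{"offset":[0,0,0],"angular":[0,0,0],"grip":0},{"offset":[0,0,0],"angular":[0,0,0],"grip":0}]';  cat > st.py <<'E'
from h import *
np.set_printoptions(precision=2,suppress=True)
U=np.array([np.sin(np.radians(3.95)),np.cos(np.radians(3.95))]); V=np.array([-U[1],U[0]]); E0=np.array([620.2,-48.9])
def st():
    o=env.get_obs(); M=R.from_quat(o['tool_rot']).as_matrix()
    px,py,pz=-M[:,0],M[:,1],-M[:,2]
    c=o['ee_pos']+12.5*pz; e=c+95*px+10*pz; b=c+104*px-3.4*pz
    f=o['contact_force']
    print('t',o['t'],'pitch',np.degrees(np.arcsin(-px[2])).round(2),'roll',np.degrees(np.arcsin(py[2])).round(2),'yaw',np.degrees(np.arctan2(px[0],px[1])).round(2),
     'edge s,lat,z',(e[:2]-E0)@U,(e[:2]-E0)@V,e[2],'tongue bottom s,z',(b[:2]-E0)@U,b[2],'F s,lat,z',f[:2]@U,f[:2]@V,f[2],'T',o['torque'],'tcp',o['ee_pos'],'gap',o['finger_gap'])
if __name__=='__main__': st()
E
python3 st.py; python3 -c "
from h import *
a=snap('scene'); b=snap('top')
K=lambda x:cv2.resize(x,(700,300),interpolation=cv2.INTER_CUBIC)
cv2.imwrite('pics/c2.png',cv2.cvtColor(np.vstack([K(a[165:240,190:365]),K(b[120:210,190:400])]),cv2.COLOR_RGB2BGR))"
```

```text
t: 7.22
ee_pos: [610.1, -196.8, 79.7]
tool_rot: [-0.677, 0.725, -0.081, -0.091]
contact_force: [-0.2, -0.6, -1.9]
finger_gap: 55.8
finger_force: 66.8
t 7.2167 pitch 14.0 roll 0.32 yaw 3.88 edge s,lat,z -50.59889762157581 -0.1295388016443518 78.49606588146762 tongue bottom s,z -45.109249593638474 63.316582338152514 F s,lat,z -0.574509458555443 0.16017564757763178 -1.9284060582638185 T [ 0.87 -0.04 -0.01] tcp [ 610.11 -196.78   79.66] gap 55.795493485071646
```

View pics/c2.png

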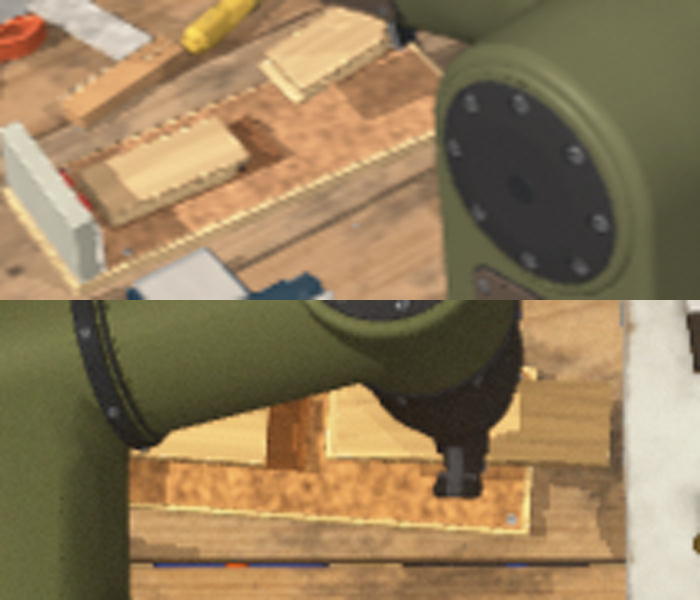

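```bash
python3 -m handwheel '[{"offset":[0,0,-0.3],"angular":[0,0,0],"grip":0},{"offset":[0,0,-0.3],"angular":[0,0,0],"grip":0},{"offset":[0,0,-0.2],"angular":[0,0,0],"grip":0},{"offset":[0,0,0],"angular":[0,0,0],"grip":0}]'; python3 - <<'E'
from st import *
st(); im=snap('top')
o=env.get_obs(); M=R.from_quat(o['tool_rot']).as_matrix(); px,py,pz=-M[:,0],M[:,1],-M[:,2]; c=o['ee_pos']+12.5*pz
# plank near-robot side, top edge: +y side of plank (py ~ -x world)
a,b=[proj('top',c+x*px+28.5*py+10*pz)[0] for x in (93,20)]; ln=np.polyfit([a[0],b[0]],[a[1],b[1]],1)
print('pred',a,b); c0,c1=int(a[0])+2,int(b[0])
p,e,k=side(im,c0,c1,ln,5,-1); print('meas-pred rows',np.polyval(p,[c0,c1])-np.polyval(ln,[c0,c1]),e,k)
p,e,k=side(im,242,268,(.0705,149.1),3,-1); print('laid',p,e,k,np.polyval(p,268)-(np.polyval([.0705,149.1],268)))
a=proj('top',c+95*px+10*pz)[0]; print('edge pred',a, im[int(a[1])+2:int(a[1])+5,int(a[0])-8:int(a[0])+8].mean((0,2)).astype(int))
E
```

```text
t: 7.65
ee_pos: [609.0, -196.7, 45.9]
tool_rot: [-0.677, 0.726, -0.08, -0.091]
contact_force: [0.1, -0.7, -3.1]
finger_gap: 55.8
finger_force: 66.9
t 7.65 pitch 13.98 roll 0.42 yaw 3.89 edge s,lat,z -50.59555682868372 0.918104813936876 44.78682270876027 tongue bottom s,z -45.098850028250986 29.610034435584407 F s,lat,z -0.6853652264686896 -0.18242990349509397 -3.10814563978198 T [ 0.86 -0.03 -0.03] tcp [ 609.01 -196.7    45.9 ] gap 55.84119218606259
pred [290.12 169.29] [319.76 170.11]
meas-pred rows [0.04 0.02] 0.08523397260488305 1.0
laid [  0.07 150.51] 0.09313827346965646 0.8846153846153846 0.3157583723767914
edge pred [290.07 157.82] [ 90  96 100 108 133 161 198 190 183 182 182 182 181 180 181 180]
```

```bash
python3 -m handwheel '[{"offset":[0,0,-0.1],"angular":[0,0,0],"grip":0},{"offset":[0,0,0],"angular":[0,0,0],"grip":0},{"offset":[0,0,0],"angular":[0,0,0],"grip":0}]'; python3 -m handwheel '[{"offset":[0,0,-0.08],"angular":[0,0,0],"grip":0},{"offset":[0,0,0],"angular":[0,0,0],"grip":0}]'; python3 -m handwheel '[{"offset":[0,0,-0.07],"angular":[0,0,0],"grip":0},{"offset":[0,0,0],"angular":[0,0,0],"grip":0}]'; python3 st.py
```

```text
t: 7.95
ee_pos: [611.1, -196.8, 45.4]
tool_rot: [-0.677, 0.726, -0.082, -0.09]
contact_force: [0.5, 0.4, -1.4]
finger_gap: 55.6
finger_force: 66.9
t: 8.12
ee_pos: [610.9, -196.7, 41.7]
tool_rot: [-0.677, 0.726, -0.082, -0.09]
contact_force: [-1.1, -0.9, -1.9]
finger_gap: 55.7
finger_force: 66.9
t: 8.28
ee_pos: [610.8, -196.7, 38.7]
tool_rot: [-0.677, 0.726, -0.082, -0.09]
contact_force: [-0.5, 0.3, -2.8]
finger_gap: 55.8
finger_force: 66.9
t 8.2833 pitch 13.99 roll 0.19 yaw 3.91 edge s,lat,z -50.49393115003361 -0.8040512965071951 37.54700014242719 tongue bottom s,z -45.00151405772586 22.368366628611337 F s,lat,z 0.2524980674476389 0.5638716119045126 -2.826499643936339 T [ 0.91 -0.02  0.01] tcp [ 610.79 -196.72   38.69] gap 55.81994306464971
```

```bash
for i in 1; do python3 -m handwheel '[{"offset":[0,0,-0.06],"angular":[0,0,0],"grip":0},{"offset":[0,0,0],"angular":[0,0,0],"grip":0}]' | egrep 'pos|force' | tr '\n' ' '; echo; done; python3 -m handwheel '[{"offset":[0,0,-0.06],"angular":[0,0,0],"grip":0},{"offset":[0,0,0],"angular":[0,0,0],"grip":0}]'| egrep 'pos|force' | tr '\n' ' '; echo;  python3 -m handwheel '[{"offset":[0,0,-0.06],"angular":[0,0,0],"grip":0},{"offset":[0,0,0],"angular":[0,0,0],"grip":0}]'| egrep 'pos|force' | tr '\n' ' '; python3 st.py
```

```text
ee_pos: [610.8, -196.7, 36.3] contact_force: [-0.5, -0.2, -2.8] finger_force: 66.9 
ee_pos: [610.8, -196.7, 33.9] contact_force: [-0.2, 0.6, -2.4] finger_force: 66.9 
ee_pos: [610.8, -196.7, 31.5] contact_force: [0.1, -0.2, -2.3] finger_force: 66.9 t 8.7833 pitch 14.0 roll 0.19 yaw 3.91 edge s,lat,z -50.49935774016929 -0.8169123302364983 30.37776940599435 tongue bottom s,z -45.00757170889385 15.198906939725065 F s,lat,z -0.17761756341269927 -0.1389095652802762 -2.315308641363139 T [ 0.8  -0.06  0.02] tcp [ 610.8  -196.72   31.52] gap 55.87230604660698
```

```bash
python3 -m handwheel '[{"offset":[0,0,-0.05],"angular":[0,0,0],"grip":0},{"offset":[0,0,0],"angular":[0,0,0],"grip":0}]' | egrep 'pos|force' | tr '\n' ' '; echo; python3 -m handwheel '[{"offset":[0,0,-0.05],"angular":[0,0,0],"grip":0},{"offset":[0,0,0],"angular":[0,0,0],"grip":0}]'| egrep 'pos|force' | tr '\n' ' '; echo;  python3 -m handwheel '[{"offset":[0,0,-0.05],"angular":[0,0,0],"grip":0},{"offset":[0,0,0],"angular":[0,0,0],"grip":0}]'| egrep 'pos|force' | tr '\n' ' '; python3 st.py
```

```text
ee_pos: [610.8, -196.7, 29.6] contact_force: [-0.3, -0.0, -2.4] finger_force: 66.9 
ee_pos: [611.2, -197.0, 28.6] contact_force: [-1.5, 0.7, 2.2] finger_force: 67.5 
ee_pos: [611.5, -197.2, 27.2] contact_force: [-2.8, -1.5, 5.3] finger_force: 67.8 t 9.2833 pitch 14.05 roll 0.08 yaw 3.93 edge s,lat,z -50.96030015763615 -1.504091737283168 25.943423582422483 tongue bottom s,z -45.48244175137785 10.75946402254523 F s,lat,z -1.6588174426314493 2.665021462617659 5.324292486373462 T [0.4  0.71 0.07] tcp [ 611.46 -197.23   27.18] gap 55.90861033718539
```

```bash
python3 -m handwheel '[{"offset":[0,0,0.2],"angular":[0,0,0],"grip":0},{"offset":[-0.02,0,0.195],"angular":[0,0,0],"grip":0},{"offset":[0.018,0.25,0],"angular":[0,0,0],"grip":0},{"offset":[0.018,0.26,0],"angular":[0,0,0],"grip":0},{"offset":[0,0,0],"angular":[0,0,0],"grip":0},{"offset":[0,0,0],"angular":[0,0,0],"grip":0},{"offset":[0,0,0],"angular":[0,0,0],"grip":0}]' >/dev/null; python3 st.py;  python3 - <<'E'
from st import *
im=snap('top'); b=snap('scene')
o=env.get_obs(); M=R.from_quat(o['tool_rot']).as_matrix(); px,py,pz=-M[:,0],M[:,1],-M[:,2]; c=o['ee_pos']+12.5*pz
a,q=[proj('top',c+x*px+28.5*py+10*pz)[0] for x in (93,20)]; ln=np.polyfit([a[0],q[0]],[a[1],q[1]],1)
c0,c1=int(a[0])+2,int(q[0])
p,e,k=side(im,c0,c1,ln,5,-1); print('meas-pred rows',np.polyval(p,[c0,c1])-np.polyval(ln,[c0,c1]),e,k)
p,e,k=side(im,242,267,(.0705,149.1),3,-1); print('laid',p,e,k,sidew('top',p,242,268,32.3))
# scene: near side top edge & bottom edge of plank tongue part
for y,z in ((28.5,10),(-28.5,10)):
    a,q=[proj('scene',c+x*px+y*py+z*pz)[0] for x in (93,35)]; print('scene pred',a,q)
K=lambda x:cv2.resize(x,(700,290),interpolation=cv2.INTER_CUBIC)
cv2.imwrite('pics/c3.png',cv2.cvtColor(np.vstack([K(b[185:225,210:305]),K(im[120:210,190:400])]),cv2.COLOR_RGB2BGR))
E
```

```text
t 9.8667 pitch 14.0 roll 0.2 yaw 3.87 edge s,lat,z -29.635183633577945 0.007005337654072322 40.25259969351143 tongue bottom s,z -24.143823127420415 25.073604862215603 F s,lat,z 0.19274835358891657 -0.1500887234128247 -3.0565421335085983 T [ 0.87 -0.07 -0.03] tcp [ 611.48 -175.86   41.4 ] gap 56.141248383857715
meas-pred rows [-0.66 -0.01] 0.0939476009240388 0.8214285714285714
laid [  0.07 149.16] 0.070417027973884 0.92 (array([597.09,  19.3 ]), array([592.55, -45.15]), np.float64(4.03319947656345))
scene pred [259.35 198.18] [274.15 188.74]
scene pred [250.36 188.4 ] [264.9  179.24]
```

View pics/c3.png

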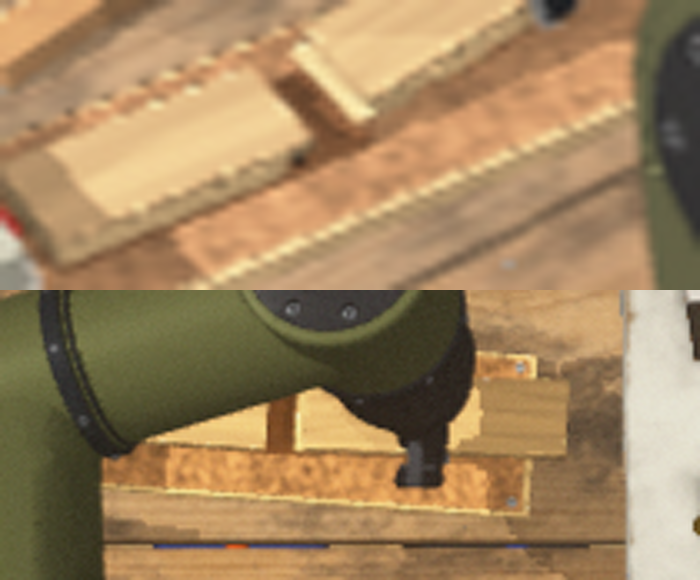

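The scene view shows the tongue lined up in front of the groove, over the lip. The top view shows the near sides nearly in line. I'll check the plank's yaw in the grip using the rear part too.

```bash
cat > yaw.py <<'E'
from st import *
def yawchk(rear=True):
    im=snap('top'); o=env.get_obs(); M=R.from_quat(o['tool_rot']).as_matrix(); px,py,pz=-M[:,0],M[:,1],-M[:,2]; c=o['ee_pos']+12.5*pz
    for nm,x0,x1,y,s in [('front near',93,60,28.5,-1),('front near2',70,25,28.5,-1),('rear near',-45,-92,28.5,-1),('rear far',-60,-92,-28.5,1)]:
        a,q=[proj('top',c+x*px+y*py+10*pz)[0] for x in (x0,x1)]; ln=np.polyfit([a[0],q[0]],[a[1],q[1]],1); c0,c1=int(a[0])+1,int(q[0])
        p,e,k=side(im,c0,c1,ln,4,s); print(nm,c0,c1,'meas-pred',np.polyval(p,[c0,c1])-np.polyval(ln,[c0,c1]),round(e,2),round(k,2))
if __name__=='__main__': yawchk()
E
python3 yaw.py
```

```text
front near 282 294 meas-pred [-0.25 -0.68] 0.03 1.0
front near2 291 309 meas-pred [-0.58 -0.08] 0.06 1.0
rear near 339 357 meas-pred [-0.5  -0.11] 0.1 1.0
rear far 346 359 meas-pred [-3.18  1.9 ] 0.11 0.62
```

```bash
python3 -m handwheel '[{"offset":[0.0075,0.108,-0.028],"angular":[0,0,0],"grip":0},{"offset":[0.0075,0.108,-0.028],"angular":[0,0,0],"grip":0},{"offset":[0.0075,0.108,-0.028],"angular":[0,0,0],"grip":0},{"offset":[0.0075,0.108,-0.028],"angular":[0,0,0],"grip":0},{"offset":[0.0075,0.108,-0.028],"angular":[0,0,0],"grip":0},{"offset":[0,0,0],"angular":[0,0,0],"grip":0},{"offset":[0,0,0],"angular":[0,0,0],"grip":0}]' >/dev/null; python3 st.py; python3 -m handwheel '[{"offset":[0.003,0.05,-0.0125],"angular":[0,0,0],"grip":0},{"offset":[0.003,0.05,-0.0125],"angular":[0,0,0],"grip":0},{"offset":[0,0,0],"angular":[0,0,0],"grip":0}]' >/dev/null; python3 st.py
```

```text
t 10.6 pitch 14.0 roll 0.17 yaw 3.88 edge s,lat,z -8.095235886504614 -0.19832885044996293 34.983623028936286 tongue bottom s,z -2.6051601942739593 19.804136674360997 F s,lat,z 0.2344875036281777 -0.38921959957376445 -3.3726312582774587 T [ 0.84 -0.09  0.01] tcp [ 613.17 -154.38   36.14] gap 55.690587366723236
t 10.85 pitch 14.0 roll 0.16 yaw 3.92 edge s,lat,z -4.2548016879404935 -0.19074472689470237 33.94296593789462 tongue bottom s,z 1.2372362279990483 18.764173664296358 F s,lat,z 0.06235605277941665 -0.168791520822844 -1.779793618055658 T [ 0.83 -0.06 -0.04] tcp [ 613.36 -150.55   35.09] gap 55.41859941619961
```

```bash
python3 -m handwheel '[{"offset":[0.004,0.055,-0.014],"angular":[0,0,0],"grip":0},{"offset":[0,0,0],"angular":[0,0,0],"grip":0}]' >/dev/null; python3 st.py; python3 -m handwheel '[{"offset":[0.0035,0.05,-0.005],"angular":[0,0,0],"grip":0},{"offset":[0,0,0],"angular":[0,0,0],"grip":0}]' >/dev/null; python3 st.py; python3 -m handwheel '[{"offset":[0.0035,0.05,0],"angular":[0,0,0],"grip":0},{"offset":[0,0,0],"angular":[0,0,0],"grip":0}]' >/dev/null; python3 st.py
```

```text
t 11.0167 pitch 14.03 roll 0.16 yaw 3.93 edge s,lat,z -2.3986004325615533 -0.2514956435106173 33.64983254742789 tongue bottom s,z 3.0850533491375325 18.468003989405165 F s,lat,z -0.9218847418257273 1.349390336352762 -1.9686651938622748 T [ 0.44  0.04 -0.01] tcp [ 613.53 -148.7    34.85] gap 55.815868704094356
t 11.1833 pitch 14.02 roll 0.15 yaw 3.92 edge s,lat,z -0.3462140314007104 -0.2633135900916907 33.5277503552537 tongue bottom s,z 5.138547634083945 18.346318944959528 F s,lat,z -2.095367394868861 1.2900365477926357 -2.3839356118678348 T [ 0.12  0.02 -0.04] tcp [ 613.7  -146.65   34.72] gap 56.08806755686157
t 11.35 pitch 14.01 roll 0.15 yaw 3.92 edge s,lat,z 1.8190973688916368 -0.29852611519978517 33.455606209742236 tongue bottom s,z 7.307542364637769 18.275505095480995 F s,lat,z -2.3812095410774985 0.834559124932831 -1.2247489978592845 T [ 0.07  0.09 -0.05] tcp [ 613.89 -144.49   34.62] gap 55.53349257632735
```

```bash
python3 -m handwheel '[{"offset":[0.0025,0.037,0],"angular":[0,0,0],"grip":0},{"offset":[0.0025,0.037,0],"angular":[0,0,0],"grip":0},{"offset":[0,0,0],"angular":[0,0,0],"grip":0}]' | egrep 'pos|contact' | tr '\n' ' '; echo;  python3 -m handwheel '[{"offset":[0.0025,0.037,0],"angular":[0,0,0],"grip":0},{"offset":[0.0025,0.037,0],"angular":[0,0,0],"grip":0},{"offset":[0,0,0],"angular":[0,0,0],"grip":0}]'  | egrep 'pos|contact' | tr '\n' ' '; echo; python3 st.py
```

```text
ee_pos: [614.1, -141.3, 34.5] contact_force: [-0.5, -2.0, -1.2] 
ee_pos: [614.4, -138.3, 34.5] contact_force: [0.3, -2.1, -1.5] 
t 11.85 pitch 13.99 roll 0.14 yaw 3.91 edge s,lat,z 7.991170373302738 -0.3206280512045599 33.390734776957885 tongue bottom s,z 13.483724441324224 18.212120049422218 F s,lat,z -2.065815572183436 -0.45873604966021203 -1.5448460742509746 T [ 0.23 -0.06 -0.03] tcp [ 614.36 -138.34   34.53] gap 55.753576375824586
```

```bash
python3 -m handwheel '[{"offset":[0.0025,0.037,0],"angular":[0,0,0],"grip":0},{"offset":[0.0025,0.037,0],"angular":[0,0,0],"grip":0},{"offset":[0,0,0],"angular":[0,0,0],"grip":0}]' | egrep 'pos|contact' | tr '\n' ' '; echo;  python3 -m handwheel '[{"offset":[0.0025,0.037,0],"angular":[0,0,0],"grip":0},{"offset":[0.0025,0.037,0],"angular":[0,0,0],"grip":0},{"offset":[0,0,0],"angular":[0,0,0],"grip":0}]'  | egrep 'pos|contact' | tr '\n' ' '; echo; python3 st.py
```

```text
ee_pos: [614.6, -135.4, 34.5] contact_force: [1.1, -2.3, -1.0] 
ee_pos: [614.6, -133.0, 34.7] contact_force: [-0.2, -5.1, -0.8] 
t 12.35 pitch 14.04 roll 0.16 yaw 3.93 edge s,lat,z 13.352951963526012 -0.2666963673201793 33.47444838784409 tongue bottom s,z 18.831947502728617 18.290937388582137 F s,lat,z -5.084850642825679 -0.10324941841697069 -0.7601973468199601 T [-0.97 -0.25 -0.08] tcp [ 614.64 -132.98   34.7 ] gap 55.54323084307136
```

```bash
for x in 1; do python3 -m handwheel '[{"offset":[0.0026,0.037,-0.006],"angular":[0,0,0],"grip":0},{"offset":[0,0,0],"angular":[0,0,0],"grip":0}]' >/dev/null; python3 st.py; done;  python3 -m handwheel '[{"offset":[0.0026,0.037,-0.006],"angular":[0,0,0],"grip":0},{"offset":[0,0,0],"angular":[0,0,0],"grip":0}]' >/dev/null; python3 st.py
```

```text
t 12.5167 pitch 14.07 roll 0.17 yaw 3.94 edge s,lat,z 14.438479582663662 -0.22402894626478015 33.2390532182628 tongue bottom s,z 19.910916258638892 18.053179508221152 F s,lat,z -5.79472122420093 -0.7341885490265871 -0.38532520126977854 T [-1.27 -0.19 -0.07] tcp [ 614.64 -131.9    34.51] gap 55.887248675069365
t 12.6833 pitch 14.14 roll 0.18 yaw 3.97 edge s,lat,z 15.083068530668037 -0.186440195074185 33.1707442906815 tongue bottom s,z 20.536360442538033 17.977986669198675 F s,lat,z -9.519260720301785 -0.5351970643870947 -0.02370010999117622 T [-2.39 -0.22 -0.09] tcp [ 614.6  -131.24   34.56] gap 55.60439473738505
```

```bash
python3 -m handwheel '[{"offset":[0.0026,0.037,0],"angular":[0,0,0],"grip":0},{"offset":[0,0,0],"angular":[0,0,0],"grip":0}]' >/dev/null; python3 st.py; python3 -c "
from h import *
a=snap('scene'); b=snap('top')
K=lambda x:cv2.resize(x,(700,290),interpolation=cv2.INTER_CUBIC)
cv2.imwrite('pics/c4.png',cv2.cvtColor(np.vstack([K(a[185:225,200:295]),K(b[120:210,190:400])]),cv2.COLOR_RGB2BGR))"
```

```text
t 12.85 pitch 14.25 roll 0.2 yaw 4.01 edge s,lat,z 15.260706727160052 -0.14323954075134823 33.343356944277915 tongue bottom s,z 20.685887290606008 18.140539930950453 F s,lat,z -14.65565225106007 -1.702046347240108 -1.327436851646475 T [-4.16 -0.41 -0.1 ] tcp [ 614.49 -131.06   34.92] gap 56.05192899024216
```

View pics/c4.png

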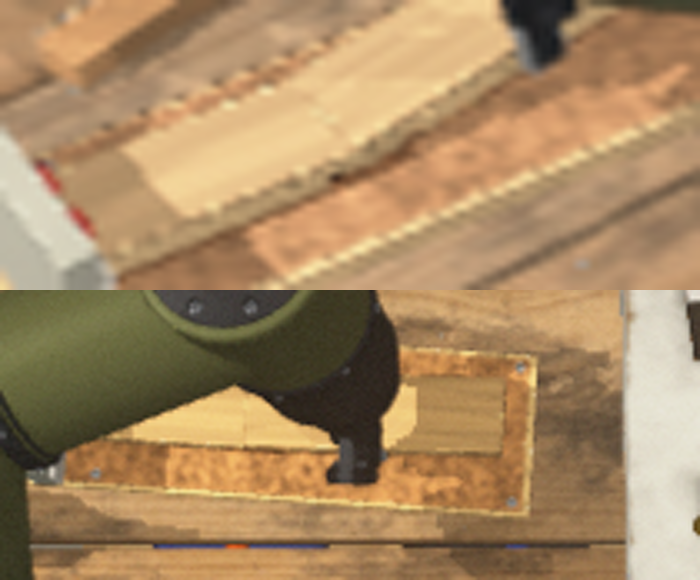

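The scene view shows the top edges meeting at about px (245,202), and the laid plank now bears on its spacers. The force rise of 5 N for 0.2 mm confirms the joint is hard up. Now I'll turn it down about the edge while holding the push.

```bash
python3 -m handwheel '[{"offset":[0,0.001,-0.055],"angular":[0.194,-0.0136,0],"grip":0},{"offset":[0,0.001,-0.055],"angular":[0.194,-0.0136,0],"grip":0},{"offset":[0,0,0],"angular":[0,0,0],"grip":0}]' >/dev/null; python3 st.py; python3 -m handwheel '[{"offset":[0,0.002,-0.053],"angular":[0.194,-0.0136,0],"grip":0},{"offset":[0,0.002,-0.053],"angular":[0.194,-0.0136,0],"grip":0},{"offset":[0,0,0],"angular":[0,0,0],"grip":0}]' >/dev/null; python3 st.py
```

```text
t 13.2 pitch 11.8 roll 0.19 yaw 4.06 edge s,lat,z 15.10540464026249 -0.17758849690757234 32.87755305951379 tongue bottom s,z 21.174486941147805 17.920108406626756 F s,lat,z -12.33842853278126 -0.9771673176111411 -0.6523060179043989 T [-3.72 -0.04 -0.05] tcp [ 614.44 -131.19   30.28] gap 55.78444106909408
t 13.45 pitch 9.47 roll 0.19 yaw 4.06 edge s,lat,z 15.033313656178962 -0.14995280204473507 32.47104107617491 tongue bottom s,z 21.707148179810417 17.773458655937763 F s,lat,z -13.359778597279997 -0.38561742776687674 -1.0339324094178823 T [-3.74  0.04 -0.11] tcp [ 614.42 -131.07   25.9 ] gap 56.10085868146184
```

```bash
python3 -m handwheel '[{"offset":[0.0003,0.005,-0.051],"angular":[0.194,-0.0136,0],"grip":0},{"offset":[0.0003,0.005,-0.051],"angular":[0.194,-0.0136,0],"grip":0},{"offset":[0,0,0],"angular":[0,0,0],"grip":0}]' >/dev/null; python3 st.py; python3 -m handwheel '[{"offset":[0.0004,0.006,-0.051],"angular":[0.194,-0.0136,0],"grip":0},{"offset":[0.0004,0.006,-0.051],"angular":[0.194,-0.0136,0],"grip":0},{"offset":[0,0,0],"angular":[0,0,0],"grip":0}]' >/dev/null; python3 st.py
```

```text
t 13.7 pitch 7.14 roll 0.19 yaw 4.06 edge s,lat,z 14.999824543409868 -0.15143207066986017 32.20771224132274 tongue bottom s,z 22.265098938255388 17.793313768211615 F s,lat,z -13.676960522439428 -0.19740285942950245 -1.3130288507837358 T [-3.93  0.   -0.12] tcp [ 614.44 -130.76   21.69] gap 55.564073094536944
t 13.95 pitch 4.8 roll 0.18 yaw 4.06 edge s,lat,z 14.974822454588168 -0.1580032204225563 31.861379087974328 tongue bottom s,z 22.821880963037096 17.75524941997282 F s,lat,z -14.255841254226855 -0.5952458772077402 -0.9794282695353961 T [-3.91 -0.02 -0.13] tcp [ 614.48 -130.27   17.39] gap 55.57563354838176
```

```bash
python3 -m handwheel '[{"offset":[0.0006,0.009,-0.047],"angular":[0.194,-0.0136,0],"grip":0},{"offset":[0.0006,0.009,-0.047],"angular":[0.194,-0.0136,0],"grip":0},{"offset":[0,0,0],"angular":[0,0,0],"grip":0}]' >/dev/null; python3 st.py; python3 -m handwheel '[{"offset":[0.0007,0.01,-0.047],"angular":[0.194,-0.0136,0],"grip":0},{"offset":[0,0,0],"angular":[0,0,0],"grip":0}]' >/dev/null; python3 st.py
```

```text
t 14.2 pitch 2.47 roll 0.19 yaw 4.06 edge s,lat,z 14.977891322115376 -0.1209128817939976 31.753568439184296 tongue bottom s,z 23.39159357260386 17.97790649000666 F s,lat,z -12.355396189423578 -1.1635268712068572 -1.9325440824167743 T [-4.1  -0.08 -0.15] tcp [ 614.48 -129.6    13.37] gap 55.81288268846063
t 14.3667 pitch 1.33 roll 0.19 yaw 4.05 edge s,lat,z 14.9759138963597 -0.08097859387356912 31.79316572417878 tongue bottom s,z 23.6633690101288 18.188488552085815 F s,lat,z -13.088710133714534 -0.9887933687942635 -2.4092856045335678 T [-4.31 -0.05 -0.25] tcp [ 614.49 -129.22   11.5 ] gap 55.97288306231624
```

```bash
python3 -m handwheel '[{"offset":[0.0007,0.01,-0.045],"angular":[0.194,-0.0136,0],"grip":0},{"offset":[0,0,0],"angular":[0,0,0],"grip":0}]' >/dev/null; python3 st.py; python3 -m handwheel '[{"offset":[0,0,-0.025],"angular":[0,0,0],"grip":0},{"offset":[0,0,0],"angular":[0,0,0],"grip":0}]' >/dev/null; python3 st.py
```

```text
t 14.5333 pitch 0.19 roll 0.17 yaw 4.01 edge s,lat,z 14.881568648927061 -0.145359370381843 32.6320604999415 tongue bottom s,z 23.837592337910653 19.20266412919834 F s,lat,z -13.753028786375648 1.3844342214129715 -1.7697358557326504 T [-4.37  0.41  0.04] tcp [ 614.66 -128.9    10.44] gap 55.456629781802945
t 14.7 pitch 0.28 roll 0.17 yaw 3.99 edge s,lat,z 14.885887738058635 -0.10500614524039047 32.4319420420514 tongue bottom s,z 23.82114058022208 18.988725588957774 F s,lat,z -12.79347126329187 3.616046467862459 4.206488236981186 T [-4.32  1.23 -0.14] tcp [ 614.65 -128.93   10.39] gap 55.747404790941275
```

```bash
python3 -m handwheel '[{"offset":[0,0,-0.03],"angular":[0,0,0],"grip":0},{"offset":[0,0,0],"angular":[0,0,0],"grip":0}]' >/dev/null; python3 st.py; python3 -c "
from h import *
a=snap('scene'); b=snap('top')
K=lambda x:cv2.resize(x,(700,290),interpolation=cv2.INTER_CUBIC)
cv2.imwrite('pics/c5.png',cv2.cvtColor(np.vstack([K(a[185:225,200:295]),K(b[120:210,190:400])]),cv2.COLOR_RGB2BGR))"
```

```text
t 14.8667 pitch 0.3 roll 0.16 yaw 3.97 edge s,lat,z 14.900927410720232 -0.08511610017850944 32.363645249342966 tongue bottom s,z 23.831037118138738 18.917012072989777 F s,lat,z -11.087794565325988 7.454557008445747 10.534069004006753 T [-3.82  2.4  -0.23] tcp [ 614.67 -128.92   10.36] gap 55.859214732054504
```

View pics/c5.png

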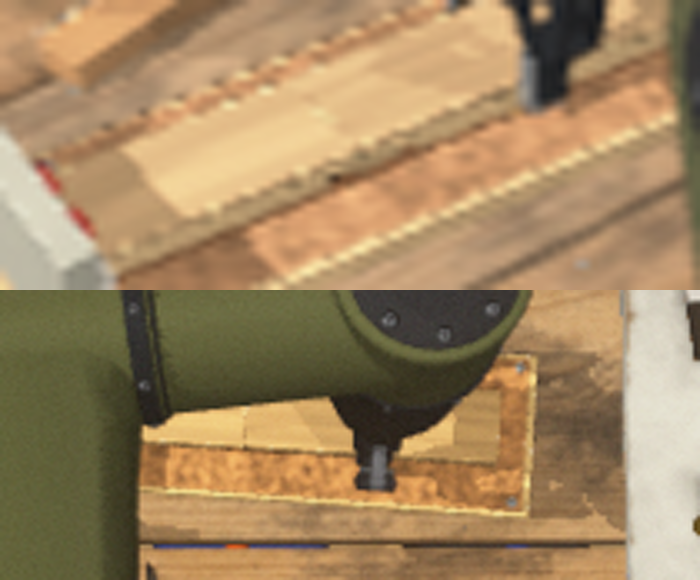

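The picture shows the plank lying flat, faces flush and sides in line with the laid one. Pressing down is now stiff: 6 N for 0.07 mm. I'll relax the push, release and retreat for a clear look.

```bash
python3 -m handwheel '[{"offset":[0,0,0.04],"angular":[0,0,0],"grip":0},{"offset":[-0.003,-0.04,0.01],"angular":[0,0,0],"grip":0},{"offset":[-0.002,-0.03,0],"angular":[0,0,0],"grip":0},{"offset":[0,0,0],"angular":[0,0,0],"grip":0}]' >/dev/null; python3 st.py; python3 -m handwheel '[{"offset":[0,0,0],"angular":[0,0,0],"grip":0.72},{"offset":[0,0,0],"angular":[0,0,0],"grip":0.72},{"offset":[0,0,0],"angular":[0,0,0],"grip":0.85},{"offset":[0,0,0],"angular":[0,0,0],"grip":0.85},{"offset":[0,0,0],"angular":[0,0,0],"grip":0.85}]' | egrep 'pos|forc|gap'
```

```text
t 15.3 pitch 0.11 roll 0.14 yaw 3.93 edge s,lat,z 13.973973802141712 -0.16395400152777592 32.709259180845805 tongue bottom s,z 22.947209913442965 19.29137183900251 F s,lat,z -6.684464154609002 2.4738841806912863 1.5101111991690206 T [-2.42  0.74 -0.03] tcp [ 614.75 -129.79   10.4 ] gap 55.913395500086914
ee_pos: [615.1, -128.0, 9.7]
contact_force: [-0.9, -0.6, -0.0]
finger_gap: 72.6
finger_force: 0.0
```

```bash
python3 -m handwheel '[{"offset":[0,0,0.2],"angular":[0,0,0],"grip":0.85},{"offset":[0,0,0.5],"angular":[0,0,0],"grip":0.85},{"offset":[0,0,0.8],"angular":[0,0,0],"grip":0.85},{"offset":[0,0,0.8],"angular":[0,0,0],"grip":0.85},{"offset":[-0.7,-0.3,0.4],"angular":[0,0,0],"grip":0.85},{"offset":[-0.7,-0.6,0],"angular":[0,0,0],"grip":0.85},{"offset":[-0.7,-0.6,0],"angular":[0,0,0],"grip":0.85},{"offset":[-0.7,-0.6,0],"angular":[0,0,0],"grip":0.85},{"offset":[-0.7,-0.6,0],"angular":[0,0,0],"grip":0.85},{"offset":[-0.7,-0.6,0],"angular":[0,0,0],"grip":0.85},{"offset":[0,0,0],"angular":[0,0,0],"grip":0.85}]'; python3 - <<'E'
from st import *
im=snap('top'); b=snap('scene')
K=lambda x:cv2.resize(x,(700,290),interpolation=cv2.INTER_CUBIC)
cv2.imwrite('pics/c6.png',cv2.cvtColor(np.vstack([K(b[175:235,190:310]),K(im[120:210,190:400])]),cv2.COLOR_RGB2BGR))
z=32.6
def ln(x0,x1,y):
    a,q=[proj('top',np.r_[E0+15*U+x*U+y*V,z])[0] for x in (x0,x1)]; return np.polyfit([a[0],q[0]],[a[1],q[1]],1),int(min(a[0],q[0]))+1,int(max(a[0],q[0]))
for nm,x0,x1 in [('laid',105,3),('loose',-3,-187)]:
    for y,s in [(28.5,-1),(-28.5,1)]:
        l,c0,c1=ln(x0,x1,y); p,e,k=side(im,c0,c1,l,4,s); A,B,an=sidew('top',p,c0,c1,z)
        print(nm,y,'lat at ends',(A-E0)@V,(B-E0)@V,'yaw',an,round(e,2),round(k,2))
a=proj('top',np.r_[E0+15*U,z])[0]; print(a)
for dr in (-6,0,6):
    r=int(a[1])+dr; print(im[r-1:r+2,int(a[0])-7:int(a[0])+8].mean((0,2)).astype(int))
q=proj('top',np.r_[E0-175*U,z])[0]; print(q,im[int(q[1])-3:int(q[1])+4,int(q[0])-7:int(q[0])+8].mean((0,2)).astype(int))
E
```

```text
t: 16.63
ee_pos: [443.7, -263.2, 119.0]
tool_rot: [-0.681, 0.732, 0.0, -0.001]
contact_force: [0.8, 0.5, 0.2]
finger_gap: 72.6
finger_force: 0.0
laid 28.5 lat at ends 30.799727946223086 15.57389671888449 yaw -4.870466320405063 0.71 0.65
laid -28.5 lat at ends -28.488877375761312 -27.034139626381307 yaw 4.7857813450782904 0.12 0.82
loose 28.5 lat at ends 21.483407137279002 33.23252792870987 yaw 7.622275885460955 0.12 0.67
loose -28.5 lat at ends -27.782783989680176 -25.899954284213262 yaw 4.5470883651237095 0.22 0.61
[263.48 156.89]
[175 174 176 174 174 175 174 170 152 186 185 185 184 183 185]
[185 185 186 186 187 184 186 184 138 181 180 179 181 179 179]
[190 190 189 191 191 190 187 162 150 171 169 169 173 172 175]
[339.4  162.26] [168 170 177 181 182 181 182 177 144 109 111 113 117 118 112]
```

View pics/c6.png

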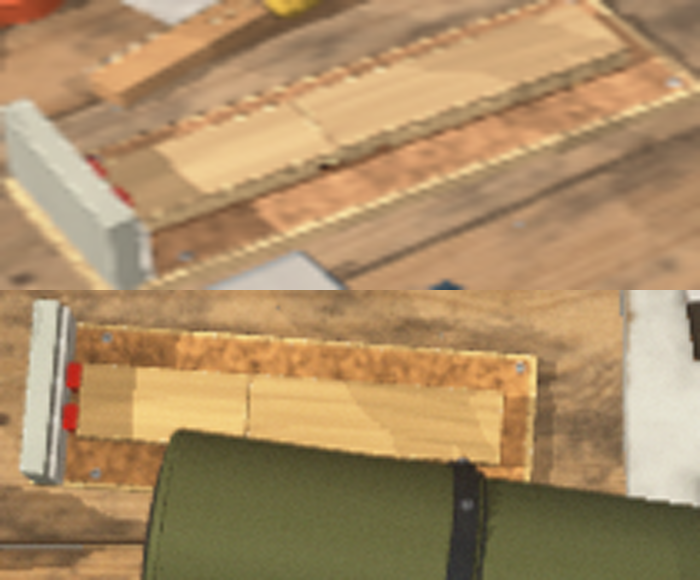

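The scene view shows the plank flat and flush, with a fine joint line at about px (245,197). I'll compare the darkness of that line with the pressed-tight picture to judge the gap.

```bash
python3 - <<'E'
import cv2,numpy as np
for f in ('c4','c5','c6'):
    g=cv2.imread(f'pics/{f}.png').mean(2)
    out=[]
    for r in range(392,446,6):
        w=g[r:r+3,225:268].mean(0); bl=np.median(w); k=w[5:-5].argmin()+5
        s=slice(max(k-6,0),k+7); base=np.r_[w[max(k-14,0):k-6],w[k+7:k+15]].mean()
        out.append((r,225+k,round((1-w[s]/base).sum()/3.333,2)))
    print(f,out)
g=cv2.imread('pics/c6.png').mean(2)
E
```

```text
c4 [(392, np.int64(260), np.float64(2.25)), (398, np.int64(262), np.float64(1.19)), (404, np.int64(234), np.float64(0.07)), (410, np.int64(244), np.float64(0.0)), (416, np.int64(245), np.float64(0.04)), (422, np.int64(245), np.float64(0.07)), (428, np.int64(245), np.float64(0.17)), (434, np.int64(244), np.float64(0.05)), (440, np.int64(240), np.float64(0.15))]
c5 [(392, np.int64(261), np.float64(0.11)), (398, np.int64(255), np.float64(0.11)), (404, np.int64(230), np.float64(1.14)), (410, np.int64(230), np.float64(0.1)), (416, np.int64(245), np.float64(0.1)), (422, np.int64(254), np.float64(0.09)), (428, np.int64(245), np.float64(0.21)), (434, np.int64(244), np.float64(0.2)), (440, np.int64(244), np.float64(0.05))]
c6 [(392, np.int64(248), np.float64(0.29)), (398, np.int64(248), np.float64(0.34)), (404, np.int64(248), np.float64(0.28)), (410, np.int64(248), np.float64(0.17)), (416, np.int64(248), np.float64(0.21)), (422, np.int64(248), np.float64(0.23)), (428, np.int64(247), np.float64(0.43)), (434, np.int64(230), np.float64(0.62)), (440, np.int64(234), np.float64(0.21))]
```

```bash
python3 -m handwheel '[{"offset":[0.55,0.654,0],"angular":[0,0,0],"grip":0},{"offset":[0.55,0.654,0],"angular":[0,0,0],"grip":0},{"offset":[0.55,0.654,0],"angular":[0,0,0],"grip":0},{"offset":[0.55,0.654,0],"angular":[0,0,0],"grip":0},{"offset":[0.55,0.654,0],"angular":[0,0,0],"grip":0},{"offset":[0.55,0.654,0],"angular":[0,0,0],"grip":0},{"offset":[0.55,0.654,0],"angular":[0,0,0],"grip":0},{"offset":[0.55,0.654,0],"angular":[0,0,0],"grip":0},{"offset":[0,0,-0.5],"angular":[0,0,0],"grip":0},{"offset":[0,0,-0.5],"angular":[0,0,0],"grip":0},{"offset":[0,0,-0.5],"angular":[0,0,0],"grip":0},{"offset":[0,0,-0.4],"angular":[0,0,0],"grip":0}]' >/dev/null;  python3 -m handwheel '[{"offset":[0,0,0],"angular":[0,0,0],"grip":0},{"offset":[0,0,0],"angular":[0,0,0],"grip":0},{"offset":[0,0,0],"angular":[0,0,0],"grip":0},{"offset":[0,0,0],"angular":[0,0,0],"grip":0}]' | egrep 'pos|for|gap'
```

```text
ee_pos: [624.0, -50.8, 43.5]
contact_force: [-0.1, 1.1, 0.3]
finger_gap: 0.2
finger_force: 0.0
```

```bash
python3 -m handwheel '[{"offset":[-0.05,0,-0.2],"angular":[0,0,0],"grip":0},{"offset":[0,0,-0.02],"angular":[0,0,0],"grip":0},{"offset":[0,0,0],"angular":[0,0,0],"grip":0}]' | egrep 'pos|contact' | tr '\n' ' '; echo; python3 -m handwheel '[{"offset":[0,0,-0.035],"angular":[0,0,0],"grip":0},{"offset":[0,0,0],"angular":[0,0,0],"grip":0}]' | egrep 'pos|contact' | tr '\n' ' '; echo; python3 -m handwheel '[{"offset":[0,0,-0.035],"angular":[0,0,0],"grip":0},{"offset":[0,0,0],"angular":[0,0,0],"grip":0}]' | egrep 'pos|contact'| tr '\n' ' '; echo; python3 -m handwheel '[{"offset":[0,0,-0.035],"angular":[0,0,0],"grip":0},{"offset":[0,0,0],"angular":[0,0,0],"grip":0}]' | egrep 'pos|contact'| tr '\n' ' '
```

```text
ee_pos: [621.3, -51.0, 33.4] contact_force: [0.9, 0.6, 1.8] 
ee_pos: [621.3, -51.0, 33.3] contact_force: [-4.3, 1.9, 8.5] 
ee_pos: [621.5, -51.1, 33.0] contact_force: [-6.1, 3.3, 13.7] 
ee_pos: [621.6, -51.1, 33.0] contact_force: [-10.6, 4.7, 19.4]
```

```bash
python3 -m handwheel '[{"offset":[0,0,0.2],"angular":[0,0,0],"grip":0},{"offset":[0.025,0.375,0],"angular":[0,0,0],"grip":0},{"offset":[0.025,0.375,0],"angular":[0,0,0],"grip":0},{"offset":[0,0,0],"angular":[0,0,0],"grip":0},{"offset":[0,0,-0.095],"angular":[0,0,0],"grip":0},{"offset":[0,0,0],"angular":[0,0,0],"grip":0}]' | egrep 'pos|contact' | tr '\n' ' '; echo; python3 -m handwheel '[{"offset":[0,0,-0.035],"angular":[0,0,0],"grip":0},{"offset":[0,0,0],"angular":[0,0,0],"grip":0}]' | egrep 'pos|contact' | tr '\n' ' '; echo; python3 -m handwheel '[{"offset":[0,0,-0.035],"angular":[0,0,0],"grip":0},{"offset":[0,0,0],"angular":[0,0,0],"grip":0}]' | egrep 'pos|contact'| tr '\n' ' '
```

```text
ee_pos: [623.2, -20.5, 33.0] contact_force: [-1.3, 2.2, 6.5] 
ee_pos: [623.2, -20.6, 32.9] contact_force: [-4.0, 3.1, 10.6] 
ee_pos: [623.3, -20.9, 32.9] contact_force: [-8.4, 2.7, 16.7]
```

```bash
python3 -m handwheel '[{"offset":[0,0,0.5],"angular":[0,0,0],"grip":0},{"offset":[0,0,0.9],"angular":[0,0,0],"grip":0},{"offset":[0,0,0.9],"angular":[0,0,0],"grip":0},{"offset":[0,0,0.9],"angular":[0,0,0],"grip":0},{"offset":[-0.6,-0.7,0],"angular":[0,0,0],"grip":0},{"offset":[-0.6,-0.7,0],"angular":[0,0,0],"grip":0},{"offset":[-0.6,-0.7,0],"angular":[0,0,0],"grip":0},{"offset":[-0.6,-0.7,0],"angular":[0,0,0],"grip":0},{"offset":[-0.6,-0.7,0],"angular":[0,0,0],"grip":0},{"offset":[-0.6,-0.7,0],"angular":[0,0,0],"grip":0},{"offset":[-0.6,-0.7,0],"angular":[0,0,0],"grip":0},{"offset":[-0.6,-0.7,0],"angular":[0,0,0],"grip":0}]' >/dev/null; python3 -m handwheel '[{"offset":[-0.6,-0.7,0],"angular":[0,0,0],"grip":0},{"offset":[-0.6,-0.7,0],"angular":[0,0,0],"grip":0},{"offset":[-0.6,-0.7,0],"angular":[0,0,0],"grip":0},{"offset":[-0.6,-0.7,0],"angular":[0,0,0],"grip":0},{"offset":[-0.6,-0.7,0],"angular":[0,0,0],"grip":0},{"offset":[-0.6,-0.7,0],"angular":[0,0,0],"grip":0},{"offset":[-0.6,-0.7,0],"angular":[0,0,0],"grip":0},{"offset":[-0.6,-0.7,0],"angular":[0,0,0],"grip":0},{"offset":[0,0,0],"angular":[0,0,0],"grip":0}]' ; cat > fin.py <<'E'
from st import *
ims=[snap('top').astype(float) for _ in range(4)]; im=np.mean(ims,0); b=snap('scene')
K=lambda x:cv2.resize(x,(700,290),interpolation=cv2.INTER_CUBIC)
cv2.imwrite('pics/c7.png',cv2.cvtColor(np.vstack([K(b[175:235,190:310]),K(im[120:210,190:400].astype(np.uint8))]),cv2.COLOR_RGB2BGR))
z=32.9
for nm,x0,x1 in [('laid',123,3),('loose',-3,-187)]:
    for y,s in [(28.5,-1),(-28.5,1)]:
        a,q=[proj('top',np.r_[E0+14.5*U+x*U+y*V,z])[0] for x in (x0,x1)]; l=np.polyfit([a[0],q[0]],[a[1],q[1]],1); c0,c1=int(a[0])+1,int(q[0])
        p,e,k=side(im,c0,c1,l,3,s); A,B,an=sidew('top',p,c0,c1,z)
        j=unproj('top',(263.5,np.polyval(p,263.5)),z)[:2]
        print(nm,y,'lat ends',(A-E0)@V,(B-E0)@V,'at joint',(j-E0)@V,'yaw',an,round(e,2),round(k,2))
g=im.mean(2); d=[]
for r in range(148,169):
    w=g[r,255:274]; k=w[4:-4].argmin()+4; base=np.r_[w[k-4:k-2],w[k+3:k+5]].mean(); d.append((1-w[k-2:k+3]/base).sum())
print('joint line darkness px',np.round(d,2),np.mean(d))
E
python3 fin.py
```

```text
t: 21.4
ee_pos: [234.8, -472.1, 156.7]
tool_rot: [-0.681, 0.733, 0.002, -0.001]
contact_force: [0.6, 1.4, -1.1]
finger_gap: -0.1
finger_force: 0.0
laid 28.5 lat ends 27.764901509588356 27.946584477523896 at joint 27.95627658923548 yaw 4.039359525473492 0.09 0.83
laid -28.5 lat ends -27.197661298857234 -29.287823878047643 at joint -29.310125354572527 yaw 2.924919934274862 0.09 0.6
loose 28.5 lat ends 27.410730172974528 27.23763152401811 at joint 27.414320694076174 yaw 3.89483221346931 0.11 0.92
loose -28.5 lat ends -26.96242058877908 -28.42728573167551 at joint -26.912483021576254 yaw 3.491207525404226 0.18 0.7
joint line darkness px [0.21 0.14 0.03 0.14 0.17 0.26 0.11 0.21 0.2  0.35 0.29 0.25 0.24 0.36
 0.23 0.22 0.02 0.13 0.14 0.27 0.67] 0.219857667304859
```

View pics/c7.png

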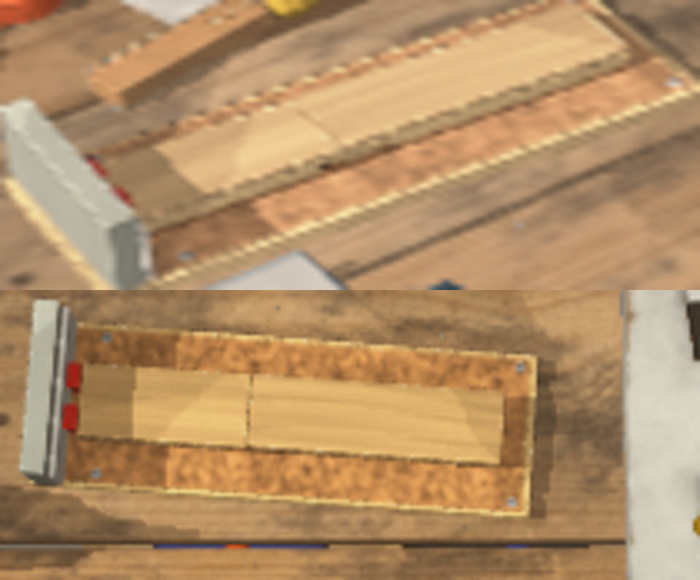

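```bash
python3 -c "
from bench import env
print(env.finish_job())"
```

```text
the job is handed in; nothing more can be done
None
```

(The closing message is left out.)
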